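# Trace a bent busbar end to end

### The job

Check the bent copper busbar along its whole length with the shut gripper pointing straight down: gently touch the middle of its wide drilled palm from above, then trace along the middle of the bar, round both bends, with the fingertips within about a centimetre above it or just brushing it, and gently touch its top just short of the plain end. Do not grasp, lift or shift the busbar, leave everything else on the bench where it lies, and finish clear of everything.

Things in the scene. Friction and masses are not known exactly. Their poses are not given: they have to be found in the camera images.
- busbar: Bent copper busbar, 30 mm wide, 6 mm thick, 0.4 kg, loose, lying flat on the bench at any yaw. Z-shaped: two parallel 90 mm legs joined by a slanting 80 mm leg, 60 degree bends (middle-line lengths). One leg ends in a wide palm, 50 x 50 mm with four 12 mm holes; the other is plain. Origin: centre of slanting leg, underside; z up; x along the outer legs, palm to plain end. Bends at (-20,-34.6), (20,34.6) mm.
- p1 (a point): Point on the busbar's top face, the middle of the wide palm, between its holes, 25 mm from its end: the first touch belongs here. Bar and bench are rigid: come down at 20 mm/s or less; in the bar's frame (x,y) = (-85, -34.6) mm.
- p2 (a point): Point on the busbar's top face, on the palm leg, 65 mm from its end, 25 mm before the first bend; in the bar's frame (x,y) = (-45, -34.6) mm.
- p3 (a point): Point on the busbar's top face, on the slanting middle leg, 22 mm past the first bend; in the bar's frame (x,y) = (-9, -15.6) mm.
- p4 (a point): Point on the busbar's top face, on the slanting middle leg, 22 mm before the second bend; in the bar's frame (x,y) = (9, 15.6) mm.
- p5 (a point): Point on the busbar's top face, on the plain leg, 35 mm past the second bend; in the bar's frame (x,y) = (55, 34.6) mm.
- p6 (a point): Point on the busbar's top face, 15 mm from the end of the plain leg: the last touch belongs here, again at 20 mm/s or less; in the bar's frame (x,y) = (95, 34.6) mm.
- fuse_a: White porcelain fuse carrier lying beside the plain leg in the crook of the busbar, about 60 mm from that leg's middle line: 56 x 28 mm, 32 mm high, brass blades to 88 mm long overall. Bystander. Origin centre of underside.
- fuse_b: A second, identical fuse carrier in the other crook, beside the palm leg. Bystander. Origin centre of underside.
- relay_cover: Cracked cream bakelite relay cover, mouth down, 95 x 70 mm, 55 mm high, left side of the bench. Bystander.
- latch_plate: Rusty steel latch plate 105 x 42 x 5 mm with an 18 mm turned-up end, right side of the bench. Bystander.
- straight_link: Straight copper link 110 x 30 x 6 mm, a hole at each end, left side of the bench; not the bent busbar. Bystander.
- screwdriver: Screwdriver 190 mm long, lying beyond the busbar. Bystander.
- contact_jar: Small closed jar, 56 mm across and 60 mm high, right side. Bystander.

How it is judged:
By the outcome, as a careful person would: the job done as asked, in the order asked, and still so for the second after the job is handed in, with the robot touching nothing.
It also fails if it takes over 48 s, if anything falls off the work surface, if the arm or the gripper's body presses on something with over 40 N, if the wrist force passes 120 N, or if a joint passes its speed limit or range.

### The arm

A 6-joint arm with a two-finger parallel gripper is mounted at the origin on the work surface. World frame = base frame: x ahead of the robot, y to its left, z up, the work surface at z = 0. Lengths are in m, angles in rad, forces in N, time in s.
With the tool pointing down it reaches from about 0.35 to 0.85 m from the base axis. Payload 8.1 kg.
Tool frame: the origin (TCP) lies at the centre of the arm's flange, where the gripper is bolted on; the fingertips stand 186 mm ahead of it and the grasp point (between the pads) lies 167 mm ahead of it; x points along the fingers, y is the direction in which the jaws open and shut, and the axes are right-handed (so a half turn about x gives the same grasp; the last joint's range is limited). The gripper opens to 93 mm and grips with 3 to 60 N. Pads are 15 mm wide; open, the fingers measure 128 mm over their backs; the gripper's body (75 mm by 188 mm) begins 65 mm behind the grasp point.
Start: joints at [-1.247, 0.13, 1.488, -0, 1.523, -0.085], TCP at [0.239, -0.551, 0.405] pointing down, gripper open.
Joint ranges: [-2.96, 2.96], [-0.89, 2.26], [0.02, 2.5], [-1.34, 4.48], [0, 2.73], [-2.66, 2.66]. Speed limits (rad/s): [2.39, 2.39, 2.79, 3.14, 3.14, 3.14].

### API

Orientations are given as a unit quaternion [w, x, y, z].
In Python, from cell import telemetry, vision, ctrl gives the robot as it stands. The module is installed in compiled form; this text tells all that it offers.
- The arm moves only by the tool arm_command, never from a script. Its argument "motion" is a list of rows, each an object of numbers: "hand": the finger opening in mm, from 0 to 93; "tx", "ty", "tz": the shift along the tool's x, y, z in mm; "twist": the turn about the tool's x in degrees. A call has 1 to 20 rows; each row shifts and turns the commanded pose from where the row before left it, along the tool's axes as they then stand; what a row does not reach is not made up. A row lasts 1/10 s, in which the tool goes at most 50 mm and 8.59 degrees, less where a joint would pass 70% of its speed; a pose out of reach is approached as far as the arm can. A call is refused whole if a number of a shift passes 50 or a number of a turn 8.59, either way. A call with a gripper value outside its range is refused whole. The fingers move at their own pace and stop on an object; "squeeze" is the grip in N (left out, the last holds). Time passes only in rows, so rows that do not move let the fingers close. It gives the time, the measured TCP pose, the force and the opening at its end, in the units of the state.
- telemetry.observe(): the state, without advancing time (a new reading comes with each control period).
- vision.camera(name): name is "scene" or "top" or "wrist"; returns the picture (480x640x3 uint8, blue, green, red); there is no depth.
- vision.calibration(name): a dict with "vfov" (degrees; the focal length in pixels is half the picture's height over the tangent of half this angle, whatever the lens; pixels are square), "cx", "cy" (the principal point, pixels), "distortion" ([k1, k2, p1, p2, k3] as OpenCV has them; the pictures are not rectified), "R" (3x3) and "t" (3): a world point X has camera coordinates R X + t; the wrist camera has in their place "T_tool_cam" (4x4, takes a point from camera to tool coordinates, whose origin is the TCP and whose axes are the tool frame's). Camera axes: x right, y down, z forward; pixel columns grow to the right and rows downward; lengths in m; the calibration is good to about 2 mm. A picture is of the moment at which its call begins: read the wrist's pose just before it. calibration takes no time and is no camera call.
- ctrl.sign_off(): hands the job in, once; it reports no verdict.
The state is a dict: "time": time; "qpos": joint angles; "joint_vel": joint speeds; "joint_torque": joint torques, N m; "tcp_pos": TCP position; "orientation": TCP orientation; "force": force on the tool from outside, world axes, zero at the start; "wrist_torque": the same for the moment, N m; "grip_width": finger opening in m.
Only numpy, scipy, OpenCV 4.12 (cv2) and the standard library are available. Lean on these libraries where they do the work, as an engineer would, in place of code of your own. Each camera call takes 0.05 s, during which the arm holds its last target.

## Working session

There is one attempt and no reset: what is moved stays moved. The work goes in short steps, Python scripts to look and compute and a tool call to move; the robot and the scene stay as the last step left them, time stands still between calls to the robot, and variables do not carry over. Pictures are saved under pics/ and viewed, and the job is handed in when it is done.

Besides the shell and the picture viewer there is one more tool, called after "Request:" as a command line: name --argument value ..., lists and objects as JSON in quotes. arm_command: Moves the arm, as the interface text tells. Its arguments: {"type":"object","properties":{"motion":{"type":"array","items":{"type":"object","properties":{"hand":{"type":"number"},"tx":{"type":"number"},"ty":{"type":"number"},"tz":{"type":"number"},"twist":{"type":"number"}}}},"squeeze":{"type":"number"}},"required":["motion"]}

```bash
mkdir -p pics; ls
python3 - <<'E'
from cell import telemetry, vision, ctrl
import cv2
s=telemetry.observe();print(s)
for n in("top","scene"):
    cv2.imwrite(f"pics/{n}0.png",vision.camera(n)); print(vision.calibration(n))
print(vision.calibration("wrist"))
E
```

```text
pics
{'time': 0.0, 'qpos': array([-1.24741447e+00,  1.31159824e-01,  1.48930426e+00,  1.82174909e-05,
        1.52302440e+00, -8.54119997e-02]), 'joint_vel': array([ 0.00242714, -0.00201469, -0.00016451, -0.0001399 ,  0.00072316,
       -0.00061019]), 'joint_torque': array([ 1.80845640e-03, -5.59830379e+01, -4.91763103e+01,  7.67156132e-02,
        3.56158765e-02, -1.59725255e-04]), 'tcp_pos': array([ 0.23844183, -0.55032344,  0.40367422]), 'orientation': array([-0.14285951, -0.69231392, -0.14419212,  0.69246027]), 'force': array([ 0.16138074,  0.190744  , -0.48684413]), 'wrist_torque': array([ 0.03102393, -0.05477699,  0.01936851]), 'grip_width': 0.09303231859323843}
{'vfov': 50.36102351526419, 'cx': 314.77386759321763, 'cy': 243.38299901211815, 'distortion': array([-0.02294451,  0.        ,  0.        ,  0.        ,  0.        ]), 'R': array([[-0.02926603, -0.99956396, -0.00392334],
       [-0.9976221 ,  0.02945375, -0.06231072],
       [ 0.06239911,  0.00209042, -0.99804909]]), 't': array([0.01415569, 0.57446322, 1.14380386])}
{'vfov': 44.14277066362147, 'cx': 316.8668284730735, 'cy': 235.1722467370485, 'distortion': array([-0.04480452,  0.        ,  0.        ,  0.        ,  0.        ]), 'R': array([[ 0.76878514,  0.63944725,  0.00875342],
       [ 0.4101477 , -0.48251198, -0.77392574],
       [-0.49066106,  0.5985728 , -0.63321586]]), 't': array([-0.46956522, -0.19421201,  1.81740479])}
{'vfov': 58.8194623173508, 'cx': 320.49832860461674, 'cy': 246.10757141072665, 'distortion': array([-0.04629824,  0.        ,  0.        ,  0.        ,  0.        ]), 'T_tool_cam': array([[ 1.87091413e-04, -2.71086249e-01,  9.62555043e-01,
         2.00654716e-02],
       [ 9.99999833e-01, -4.75169563e-04, -3.28192469e-04,
        -6.13628210e-04],
       [ 5.46345324e-04,  9.62554944e-01,  2.71086115e-01,
        -7.51848112e-02],
       [ 0.00000000e+00,  0.00000000e+00,  0.00000000e+00,
         1.00000000e+00]])}
```

View pics/top0.png

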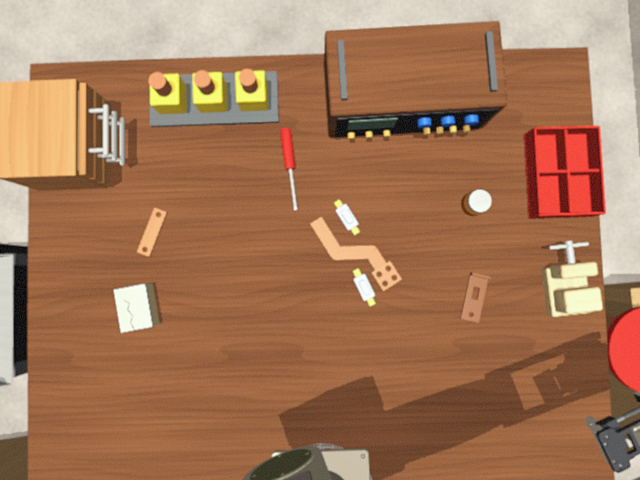

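View pics/scene0.png

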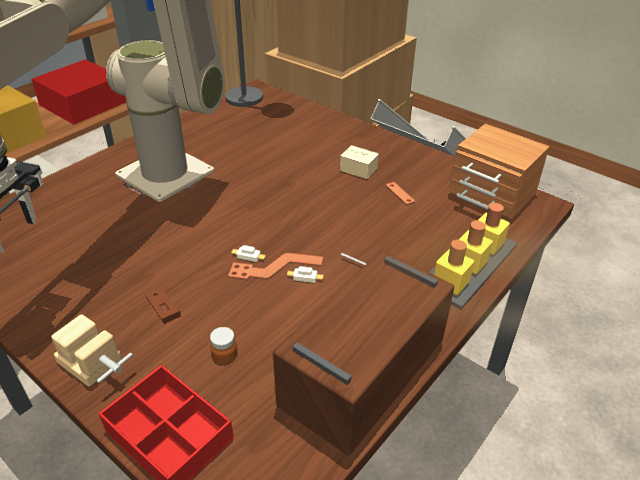

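The top picture shows the busbar with its palm near (386,275) and its plain end near (320,222). The fuses are at (347,217) and (364,287). I'll enlarge it and fit the model outline.

```bash
cat > h.py <<'E'
import numpy as np, cv2
from cell import telemetry, vision, ctrl
def K(c):
    f=240/np.tan(np.radians(c["vfov"]/2)); return np.array([[f,0,c["cx"]],[0,f,c["cy"]],[0,0,1]])
def wristRT(c,s):
    from scipy.spatial.transform import Rotation as Ro
    q=s["orientation"]; T=np.eye(4);T[:3,:3]=Ro.from_quat([q[1],q[2],q[3],q[0]]).as_matrix();T[:3,3]=s["tcp_pos"]
    M=np.linalg.inv(T@c["T_tool_cam"]); return M[:3,:3],M[:3,3]
def proj(c,X,RT=None):
    R,t=RT if RT else (c["R"],c["t"])
    return cv2.projectPoints(np.asarray(X,float).reshape(-1,3),cv2.Rodrigues(R)[0],t,K(c),c["distortion"])[0].reshape(-1,2)
def ray(c,uv,z,RT=None):
    R,t=RT if RT else (c["R"],c["t"])
    p=cv2.undistortPoints(np.array(uv,float).reshape(-1,1,2),K(c),c["distortion"]).reshape(-1,2)
    C=-R.T@t; d=np.c_[p,np.ones(len(p))]@R
    return C+d*((z-C[2])/d[:,2])[:,None]
E
python3 - <<'E'
from h import *
im=cv2.imread("pics/top0.png")
cv2.imwrite("pics/topc.png",cv2.resize(im[195:315,290:420],None,fx=5,fy=5,interpolation=cv2.INTER_CUBIC))
c=vision.calibration("top");print(ray(c,[[386,275],[320,222]],.006))
b,g,r=[im[195:315,290:420,i].astype(int) for i in range(3)]
print(im[275,386-3],im[250,350],im[230,322],im[240,300])
E
```

```text
[[ 0.49803918 -0.16364851  0.006     ]
 [ 0.62439094 -0.01619607  0.006     ]]
[140 191 246] [138 191 245] [142 194 246] [ 71 105 158]
```

View pics/topc.png

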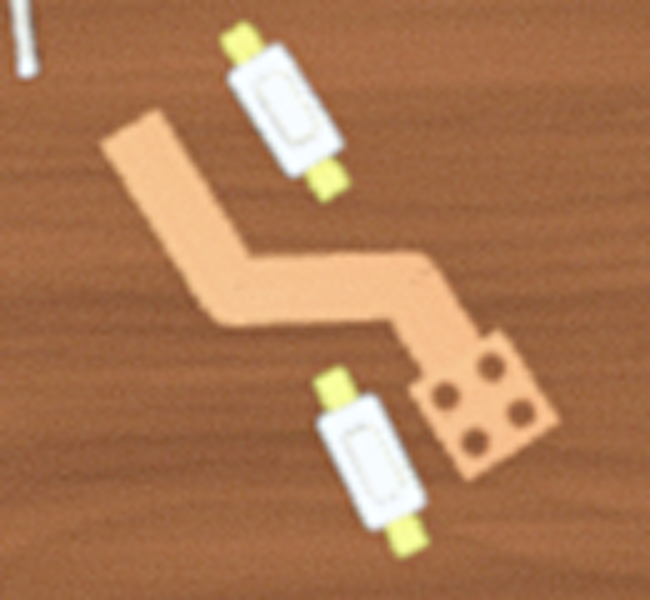

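```bash
cat >> h.py <<'E'
from shapely import geometry as _g if False else None
E
sed -i '$d' h.py
cat >> h.py <<'E'
def outline():
    w=15; n=np.array([-np.sin(np.pi/3),np.cos(np.pi/3)])
    P=[(-110,-34.6),(-20,-34.64),(20,34.64),(110,34.64)]
    t=w*np.tan(np.pi/6)
    up=[(-60,-34.64+w),(-20-t,-34.64+w),(20-t,34.64+w),(110,34.64+w)]
    dn=[(110,34.64-w),(20+t,34.64-w),(-20+t,-34.64-w),(-60,-34.64-w)]
    pal=[(-60,-59.64),(-110,-59.64),(-110,-9.64),(-60,-9.64)]
    return np.array(up+dn+pal)/1000
HOL=None
PTS=np.array([(-85,-34.6),(-45,-34.6),(-20,-34.6),(-9,-15.6),(9,15.6),(20,34.6),(55,34.6),(95,34.6)])/1000
def world(p,xy,z=.006):
    c,s=np.cos(p[2]),np.sin(p[2]); xy=np.asarray(xy)
    return np.c_[p[0]+c*xy[:,0]-s*xy[:,1],p[1]+s*xy[:,0]+c*xy[:,1],np.full(len(xy),z)]
def fit(im,c,p0,RT=None,S=4):
    from scipy.optimize import minimize
    m=im.astype(int); b,g,r=m[...,0],m[...,1],m[...,2]
    mask=((r>205)&(b>85)&(b<185)&(r-b>60)&(g<225)&(r-g>25)).astype(np.float32)
    o0=proj(c,world(p0,outline()),RT)
    lo=np.maximum(np.floor(o0.min(0)-15).astype(int),0); hi=np.minimum(np.ceil(o0.max(0)+15).astype(int),[640,480])
    M=mask[lo[1]:hi[1],lo[0]:hi[0]]
    M=cv2.morphologyEx(M,cv2.MORPH_CLOSE,np.ones((3,3)))
    def ren(p):
        q=(proj(c,world(p,outline()),RT)-lo+.5)*S-.5
        I=np.zeros((M.shape[0]*S,M.shape[1]*S),np.float32)
        cv2.fillPoly(I,[np.round(q*256).astype(np.int32)],1.,shift=8)
        return cv2.resize(I,(M.shape[1],M.shape[0]),interpolation=cv2.INTER_AREA)
    f=lambda p:np.abs(ren(p)-M).sum()/M.sum()
    best=None;p=np.array(p0,float)
    for k in range(4):
        sx=[.01,.005,.003,.0015][k]; sim=np.array([p,p+[sx,0,0],p+[0,sx,0],p+[0,0,sx*10]])
        p=minimize(f,p,method="Nelder-Mead",options=dict(initial_simplex=sim,xatol=1e-5,fatol=1e-5,maxiter=300)).x
    return p,f(p)
def draw(im,c,p,RT,name,crop):
    x0,y0,x1,y1,k=crop
    v=cv2.resize(im[y0:y1,x0:x1],None,fx=k,fy=k,interpolation=cv2.INTER_CUBIC)
    T=lambda X:np.round(((proj(c,X,RT)-[x0,y0]+.5)*k-.5)).astype(int)
    cv2.polylines(v,[T(world(p,outline())).astype(np.int32)],True,(255,0,0),1)
    for u in T(world(p,PTS)): cv2.circle(v,tuple(map(int,u)),3,(0,180,0),-1)
    cv2.imwrite(name,v)
E
python3 - <<'E'
from h import *
# palm end -> plain direction
p0=[.56,-.09,np.arctan2(.15,.126)-np.arctan2(69.3,180)]
for n in("top","scene"):
    im=cv2.imread(f"pics/{n}0.png");c=vision.calibration(n)
    p,e=fit(im,c,p0);print(n,p,e);print(world(p,PTS)[:,:2].round(4).tolist())
    draw(im,c,p,None,f"pics/{n}f.png",(290,195,420,315,5) if n=="top" else (210,230,350,300,5))
E
```

```text
top [ 0.55268883 -0.09137667  0.53233236] 0.10364616
[[0.497, -0.1643], [0.5315, -0.144], [0.553, -0.1313], [0.5529, -0.1094], [0.5525, -0.0734], [0.5524, -0.0514], [0.5825, -0.0336], [0.617, -0.0133]]
scene [ 0.55579481 -0.09270397  0.5349932 ] 0.19289029
[[0.5003, -0.1658], [0.5347, -0.1454], [0.5562, -0.1327], [0.556, -0.1107], [0.5556, -0.0747], [0.5554, -0.0527], [0.5855, -0.0349], [0.6199, -0.0145]]
```

View pics/topf.png

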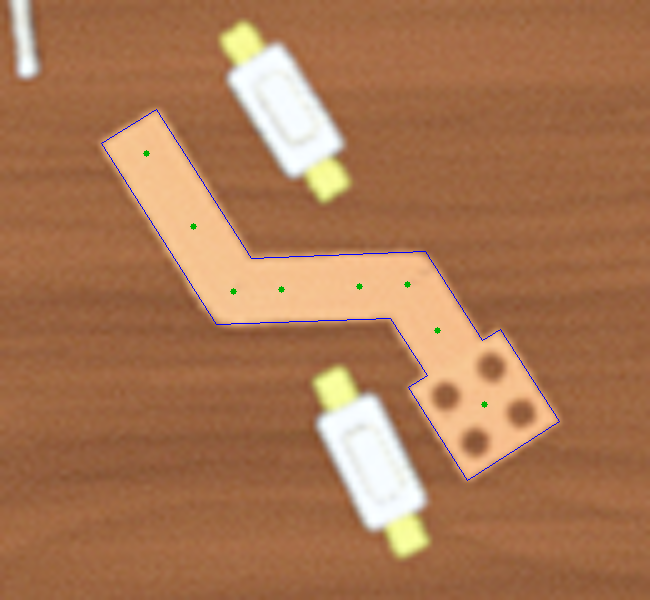

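View pics/scenef.png

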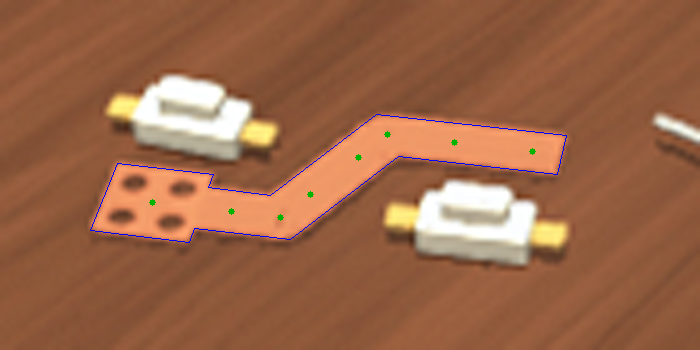

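```bash
cat >> h.py <<'E'
def Rt(s):
    from scipy.spatial.transform import Rotation as Ro
    q=s["orientation"]; return Ro.from_quat([q[1],q[2],q[3],q[0]]).as_matrix()
E
python3 - <<'E'
from h import *
s=telemetry.observe();R=Rt(s);print(R.round(4))
P=world([.554,-.092,.5335],PTS,.006)
print(((P-s["tcp_pos"])@R*1000).round(1))
c=vision.calibration("wrist")
# optional: where would palm be seen from candidate TCP
for tgt in ([.50,-.16,.38],[.52,-.13,.4],[.56,-.2,.4],[.6,-.1,.4]):
    s2=dict(s);s2["tcp_pos"]=np.array(tgt);print(tgt,proj(c,P,wristRT(c,s2)).round(0)[[0,4,7]].tolist(), ((np.array(tgt)-s["tcp_pos"])@R*1000).round(1))
E
```

```text
[[-5.000e-04  3.975e-01 -9.176e-01]
 [ 1.500e-03 -9.176e-01 -3.975e-01]
 [-1.000e+00 -1.600e-03 -1.000e-04]]
[[ 398.3 -249.6 -391.7]
 [ 398.3 -254.6 -431.3]
 [ 398.3 -257.7 -456.2]
 [ 398.3 -277.9 -464.7]
 [ 398.4 -311.1 -478.7]
 [ 398.4 -331.3 -487.2]
 [ 398.4 -335.7 -522. ]
 [ 398.4 -340.6 -561.7]]
[0.5, -0.16, 0.38] [[327.0, 222.0], [250.0, 116.0], [207.0, 3.0]] [  24.3 -254.2 -395.2]
[0.52, -0.13, 0.4] [[348.0, 250.0], [278.0, 153.0], [239.0, 50.0]] [   4.3 -273.8 -425.4]
[0.56, -0.2, 0.4] [[261.0, 259.0], [186.0, 164.0], [144.0, 63.0]] [   4.2 -193.7 -434.3]
[0.6, -0.1, 0.4] [[342.0, 334.0], [276.0, 248.0], [239.0, 156.0]] [   4.3 -269.5 -510.8]
```

Request:
arm_command --motion '[{"hand": 0, "ty": -10, "tz": -18}, {"hand": 0, "ty": -20, "tz": -36}, {"hand": 0, "ty": -20, "tz": -36}, {"hand": 0, "ty": -20, "tz": -36}, {"hand": 0, "ty": -20, "tz": -36}, {"hand": 0, "ty": -20, "tz": -36}, {"hand": 0, "ty": -20, "tz": -36}, {"hand": 0, "ty": -20, "tz": -36}, {"hand": 0, "ty": -20, "tz": -36}, {"hand": 0, "ty": -20, "tz": -36}, {"hand": 0, "ty": -20, "tz": -36}, {"hand": 0, "ty": -20, "tz": -36}, {"hand": 0, "ty": -20, "tz": -36}, {"hand": 0, "ty": -10, "tz": -18}, {"hand": 0}, {"hand": 0}, {"hand": 0}, {"hand": 0}, {"hand": 0}]' --squeeze 5

```text
validation failed for argument at $.mo...
```

Run:
```python
from h import *
s=telemetry.observe();im=vision.camera("wrist");cv2.imwrite("pics/w1.png",im)
c=vision.calibration("wrist");RT=wristRT(c,s);print(s["time"],s["tcp_pos"],s["grip_width"],s["force"],s["qpos"].round(3));print(Rt(s).round(4))
p,e=fit(im,c,[.554,-.092,.5335],RT);print(p,e);print(world(p,PTS)[:,:2].round(4).tolist())
draw(im,c,p,RT,"pics/w1f.png",(0,0,640,480,1))
t=vision.camera("top");cv2.imwrite("pics/t1.png",t)
```

```text
0.1 [ 0.238453   -0.55035159  0.40379721] 0.09329922873570731 [-0.3581444   0.09576161  0.14208002] [-1.247  0.131  1.489 -0.     1.523 -0.085]
[[-5.000e-04  3.975e-01 -9.176e-01]
 [ 1.500e-03 -9.176e-01 -3.975e-01]
 [-1.000e+00 -1.600e-03 -1.000e-04]]
[ 0.554  -0.092   0.5335] nan
[[0.4984, -0.165], [0.5328, -0.1447], [0.5544, -0.132], [0.5542, -0.11], [0.5538, -0.074], [0.5536, -0.052], [0.5838, -0.0342], [0.6182, -0.0139]]h.py:43: RuntimeWarning: invalid value encountered in scalar divide
  f=lambda p:np.abs(ren(p)-M).sum()/M.sum()
```

View pics/w1f.png

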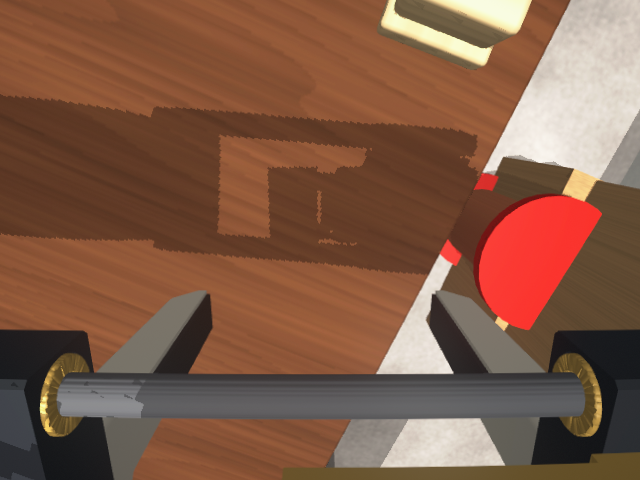

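The call was refused and nothing moved. This picture is from the start pose: open fingers, and the red lamp and vise at the table edge. I'll retry with every field written out.

Request:
arm_command --motion '[{"hand": 0, "tx": 0, "ty": -10, "tz": -18, "twist": 0}, {"hand": 0, "tx": 0, "ty": -20, "tz": -36, "twist": 0}, {"hand": 0, "tx": 0, "ty": -20, "tz": -36, "twist": 0}, {"hand": 0, "tx": 0, "ty": -20, "tz": -36, "twist": 0}, {"hand": 0, "tx": 0, "ty": -20, "tz": -36, "twist": 0}, {"hand": 0, "tx": 0, "ty": -20, "tz": -36, "twist": 0}, {"hand": 0, "tx": 0, "ty": -20, "tz": -36, "twist": 0}, {"hand": 0, "tx": 0, "ty": -20, "tz": -36, "twist": 0}, {"hand": 0, "tx": 0, "ty": -20, "tz": -36, "twist": 0}, {"hand": 0, "tx": 0, "ty": -20, "tz": -36, "twist": 0}, {"hand": 0, "tx": 0, "ty": -20, "tz": -36, "twist": 0}, {"hand": 0, "tx": 0, "ty": -20, "tz": -36, "twist": 0}, {"hand": 0, "tx": 0, "ty": -20, "tz": -36, "twist": 0}, {"hand": 0, "tx": 0, "ty": -10, "tz": -18, "twist": 0}, {"hand": 0, "tx": 0, "ty": 0, "tz": 0, "twist": 0}, {"hand": 0, "tx": 0, "ty": 0, "tz": 0, "twist": 0}, {"hand": 0, "tx": 0, "ty": 0, "tz": 0, "twist": 0}]' --squeeze 5

```text
time: 1.9
tcp_pos: [0.5641, -0.1263, 0.4047]
orientation: [-0.143, -0.692, -0.143, 0.693]
force: [0.0, -0.1, 0.2]
grip_width: 0.0005
```

Run:
```python
from h import *
s=telemetry.observe();im=vision.camera("wrist");cv2.imwrite("pics/w2.png",im)
c=vision.calibration("wrist");RT=wristRT(c,s);print(s["time"],s["tcp_pos"],s["grip_width"],s["force"],s["qpos"].round(3));print(Rt(s).round(4))
p,e=fit(im,c,[.554,-.092,.5335],RT);print(p,e);print(world(p,PTS)[:,:2].round(4).tolist())
draw(im,c,p,RT,"pics/w2f.png",(0,0,640,480,1))
```

```text
1.9 [ 0.56406411 -0.12632829  0.40467515] 0.0005410079833145559 [ 0.03900262 -0.0663011   0.18909275] [-0.309  0.072  1.551 -0.     1.519  0.854]
[[-4.000e-04  3.971e-01 -9.178e-01]
 [-2.000e-04 -9.178e-01 -3.971e-01]
 [-1.000e+00  0.000e+00  4.000e-04]]
[ 0.55265587 -0.09046079  0.534004  ] 0.6124691
[[0.4971, -0.1635], [0.5315, -0.1431], [0.5531, -0.1304], [0.5528, -0.1085], [0.5525, -0.0725], [0.5523, -0.0505], [0.5824, -0.0327], [0.6168, -0.0123]]
```

View pics/w2f.png

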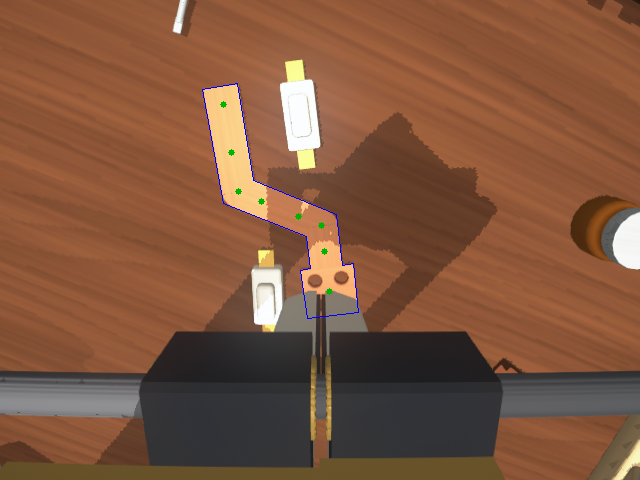

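Run:
```python
from h import *
im=cv2.imread("pics/w2.png")
cv2.imwrite("pics/w2a.png",cv2.resize(im[75:225,190:360],None,fx=4,fy=4,interpolation=cv2.INTER_CUBIC))
cv2.imwrite("pics/w2b.png",cv2.resize(im[200:330,270:370],None,fx=4.5,fy=4.5,interpolation=cv2.INTER_CUBIC))
```

```text
(no output)
```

View pics/w2a.png

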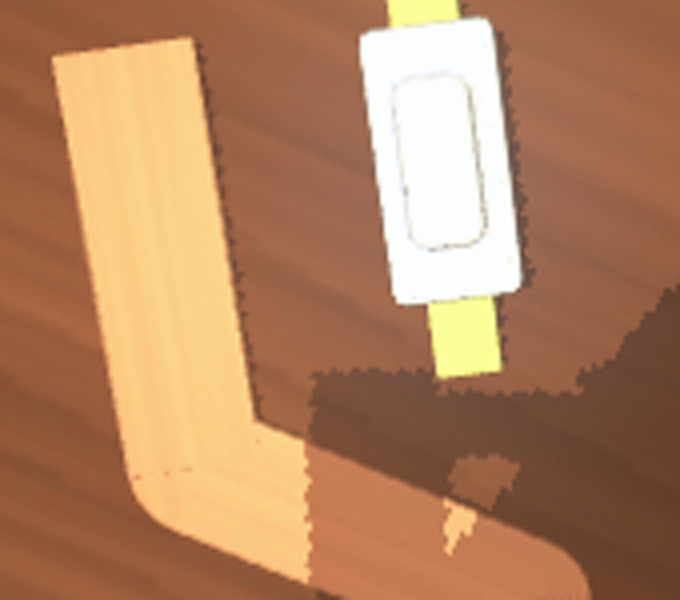

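View pics/w2b.png

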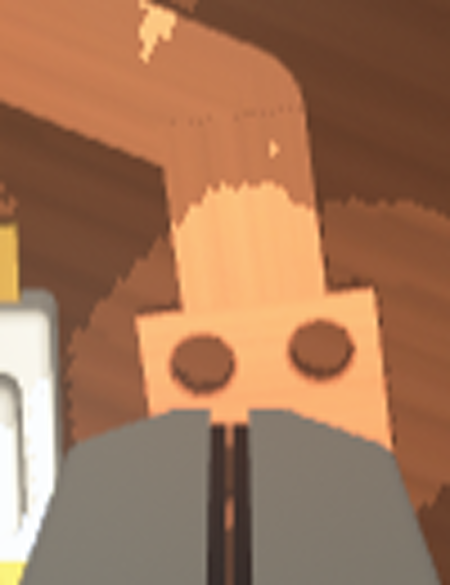

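Run:
```python
from h import *
t=15*np.tan(np.pi/6)
m=np.array([(110,49.64),(110,19.64),(20+t,19.64),(-60,-9.64),(-60,-59.64),(-20-t,-19.64),(-60,-19.64),(-60,-49.64)])/1000
uv=np.array([(203.25,89.5),(238,84.5),(254.25,180),(300.2,270.4),(352.9,264),(306.2,236.7),(311.1,269.1),(342.2,265.1)])-.38
c=vision.calibration("wrist")
s=telemetry.observe();RT=wristRT(c,s)
W=ray(c,uv,.006,RT)[:,:2]
a=m-m.mean(0);b=W-W.mean(0)
th=np.arctan2((a[:,0]*b[:,1]-a[:,1]*b[:,0]).sum(),(a*b).sum())
C,S=np.cos(th),np.sin(th);R=np.array([[C,-S],[S,C]])
T=W.mean(0)-R@m.mean(0);print(T,th);print(((m@R.T+T-W)*1000).round(1).tolist())
p=[.5530,-.0912,.534]
R=Rt(s);print((((world(p,PTS,.006)-[0,0,-.186]*1)-s["tcp_pos"])@R*1000).round(1))
```

```text
[ 0.55253013 -0.0911323 ] 0.5322395818400512
[[0.2, 0.2], [0.2, 0.0], [-0.3, 0.3], [0.1, 0.0], [0.1, -0.2], [-0.2, -0.2], [-0.1, 0.3], [-0.0, -0.4]]
[[ 2.128e+02  8.100e+00  7.600e+01]
 [ 2.127e+02  3.100e+00  3.630e+01]
 [ 2.127e+02 -1.000e-01  1.150e+01]
 [ 2.127e+02 -2.030e+01  3.000e+00]
 [ 2.127e+02 -5.350e+01 -1.100e+01]
 [ 2.127e+02 -7.380e+01 -1.950e+01]
 [ 2.127e+02 -7.820e+01 -5.420e+01]
 [ 2.127e+02 -8.320e+01 -9.390e+01]]
```

Request:
arm_command --motion '[{"hand": 0, "tx": 9, "ty": 2, "tz": 19, "twist": 0}, {"hand": 0, "tx": 20, "ty": 2, "tz": 19, "twist": 0}, {"hand": 0, "tx": 30, "ty": 2, "tz": 19, "twist": 0}, {"hand": 0, "tx": 30, "ty": 2, "tz": 19, "twist": 0}, {"hand": 0, "tx": 30, "ty": 0, "tz": 0, "twist": 0}, {"hand": 0, "tx": 30, "ty": 0, "tz": 0, "twist": 0}, {"hand": 0, "tx": 25, "ty": 0, "tz": 0, "twist": 0}, {"hand": 0, "tx": 15, "ty": 0, "tz": 0, "twist": 0}, {"hand": 0, "tx": 6, "ty": 0, "tz": 0, "twist": 0}, {"hand": 0, "tx": 0, "ty": 0, "tz": 0, "twist": 0}, {"hand": 0, "tx": 0, "ty": 0, "tz": 0, "twist": 0}, {"hand": 0, "tx": 0, "ty": 0, "tz": 0, "twist": 0}]'

```text
time: 3.15
tcp_pos: [0.4988, -0.1638, 0.2113]
orientation: [0.144, 0.693, 0.143, -0.692]
force: [-0.4, 0.2, 0.9]
grip_width: 0.0006
```

```bash
cat >> h.py <<'E'
BAR=[.5527,-.0912,.533]
def rel():
    s=telemetry.observe();R=Rt(s);print(s["time"],s["tcp_pos"].round(4),s["force"].round(2),s["wrist_torque"].round(3),s["grip_width"].round(4));print(R[:,0].round(4))
    tip=s["tcp_pos"]+.186*R[:,0];print("tip",tip.round(4));print(((world(BAR,PTS)-tip)@R*1000).round(1))
E
python3 - <<'E'
from h import *
rel();im=vision.camera("wrist");cv2.imwrite("pics/w3.png",im)
E
```

```text
Traceback (most recent call last):
  File "h.py", line 61, in rel
    s=telemetry.observe();R=Rt(s);print(s["time"],s["tcp_pos"].round(4),s["force"].round(2),s["wrist_torque"].round(3),s["grip_width"].round(4));print(R[:,0].round(4))
                                                                                                                       ^^^^^^^^^^^^^^^^^^^^^
AttributeError: 'float' object has no attribute 'round'
```

```bash
sed -i 's/s\["grip_width"\].round(4)/s["grip_width"]/' h.py
python3 - <<'E'
from h import *
rel();im=vision.camera("wrist");cv2.imwrite("pics/w3.png",im)
t=vision.camera("scene");cv2.imwrite("pics/s3.png",cv2.resize(t[150:330,180:380],None,fx=3.3,fy=3.3,interpolation=cv2.INTER_CUBIC))
E
```

```text
3.15 [ 0.4988 -0.1638  0.2113] [-0.44  0.22  0.91] [ 0.02  -0.011 -0.024] 0.0005894708065824677
[ 0.0024 -0.001  -1.    ]
tip [ 0.4993 -0.164   0.0253]
[[  19.3   -0.8    2.1]
 [  19.4   -5.7  -37.6]
 [  19.4   -8.8  -62.4]
 [  19.4  -29.   -71. ]
 [  19.3  -62.2  -84.9]
 [  19.3  -82.4  -93.5]
 [  19.4  -86.8 -128.2]
 [  19.4  -91.7 -167.9]]
```

View pics/w3.png

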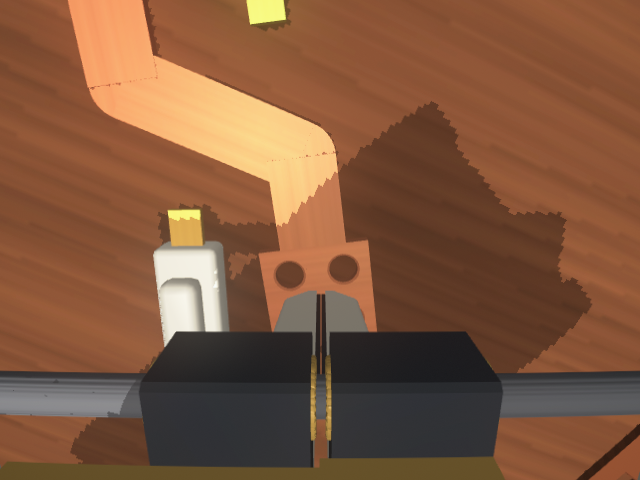

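View pics/s3.png

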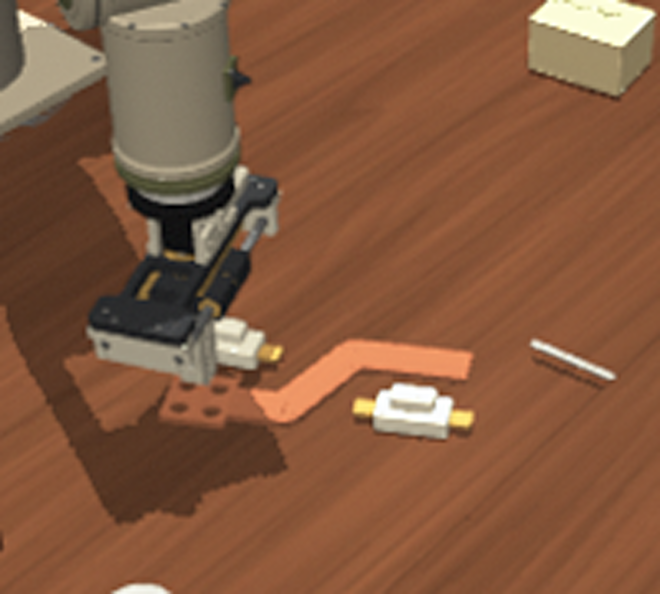

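Request:
arm_command --motion '[{"hand": 0, "tx": 2, "ty": -1, "tz": 2, "twist": 0}, {"hand": 0, "tx": 2, "ty": 0, "tz": 0, "twist": 0}, {"hand": 0, "tx": 2, "ty": 0, "tz": 0, "twist": 0}, {"hand": 0, "tx": 2, "ty": 0, "tz": 0, "twist": 0}, {"hand": 0, "tx": 2, "ty": 0, "tz": 0, "twist": 0}, {"hand": 0, "tx": 2, "ty": 0, "tz": 0, "twist": 0}, {"hand": 0, "tx": 2, "ty": 0, "tz": 0, "twist": 0}, {"hand": 0, "tx": 1, "ty": 0, "tz": 0, "twist": 0}, {"hand": 0, "tx": 1, "ty": 0, "tz": 0, "twist": 0}, {"hand": 0, "tx": 0, "ty": 0, "tz": 0, "twist": 0}]'

```text
time: 4.25
tcp_pos: [0.4958, -0.1634, 0.1936]
orientation: [-0.143, -0.692, -0.144, 0.692]
force: [-0.1, 0.3, 0.0]
grip_width: 0.0005
```

Run:
```python
from h import *
rel()
```

```text
4.25 [ 0.4958 -0.1634  0.1936] [-0.07  0.25  0.03] [-0.01   0.008 -0.006] 0.0005423756747200481
[-2.e-04  1.e-04 -1.e+00]
tip [ 0.4958 -0.1633  0.0076]
[[   1.6    1.3   -0.9]
 [   1.6   -3.7  -40.6]
 [   1.6   -6.8  -65.4]
 [   1.6  -27.   -73.9]
 [   1.6  -60.2  -87.9]
 [   1.6  -80.4  -96.5]
 [   1.6  -84.7 -131.2]
 [   1.6  -89.7 -170.9]]
```

Request:
arm_command --motion '[{"hand": 0, "tx": 0.5, "ty": 0, "tz": 0, "twist": 0}, {"hand": 0, "tx": 0.5, "ty": 0, "tz": 0, "twist": 0}, {"hand": 0, "tx": 0.5, "ty": 0, "tz": 0, "twist": 0}]'

```text
time: 4.55
tcp_pos: [0.4959, -0.1634, 0.1924]
orientation: [0.144, 0.692, 0.143, -0.692]
force: [-3.3, 0.3, 6.9]
grip_width: 0.0005
```

Request:
arm_command --motion '[{"hand": 0, "tx": 0, "ty": 0, "tz": 0, "twist": 0}, {"hand": 0, "tx": -2, "ty": 0, "tz": 0, "twist": 0}, {"hand": 0, "tx": -2.5, "ty": 0, "tz": 0, "twist": 0}, {"hand": 0, "tx": 0, "ty": 0, "tz": 0, "twist": 0}]'

```text
time: 4.95
tcp_pos: [0.4961, -0.1635, 0.1972]
orientation: [0.144, 0.693, 0.143, -0.692]
force: [-0.2, 0.2, -0.4]
grip_width: 0.0003
```

Run:
```python
from h import *
rel()
im=vision.camera("wrist");cv2.imwrite("pics/w4.png",im)
s=telemetry.observe();c=vision.calibration("wrist");RT=wristRT(c,s)
draw(im,c,BAR,RT,"pics/w4f.png",(0,0,640,480,1)); rel()
```

```text
4.95 [ 0.4961 -0.1635  0.1972] [-0.19  0.16 -0.41] [-0.023 -0.02   0.004] 0.0003153031715191613
[ 7.e-04 -3.e-04 -1.e+00]
tip [ 0.4962 -0.1635  0.0112]
[[   5.2    1.    -0.5]
 [   5.3   -4.   -40.2]
 [   5.3   -7.1  -65. ]
 [   5.3  -27.3  -73.6]
 [   5.3  -60.5  -87.6]
 [   5.2  -80.7  -96.2]
 [   5.3  -85.1 -130.9]
 [   5.3  -90.  -170.6]]
5.0 [ 0.496  -0.1634  0.197 ] [-0.4  -0.14 -0.12] [ 0.052  0.001 -0.018] 0.00033445055119139436
[ 5.e-04 -2.e-04 -1.e+00]
tip [ 0.4961 -0.1635  0.011 ]
[[   5.     1.    -0.6]
 [   5.1   -3.9  -40.3]
 [   5.1   -7.   -65.1]
 [   5.1  -27.2  -73.7]
 [   5.1  -60.4  -87.7]
 [   5.   -80.6  -96.3]
 [   5.1  -85.  -131. ]
 [   5.1  -89.9 -170.7]]
```

View pics/w4f.png

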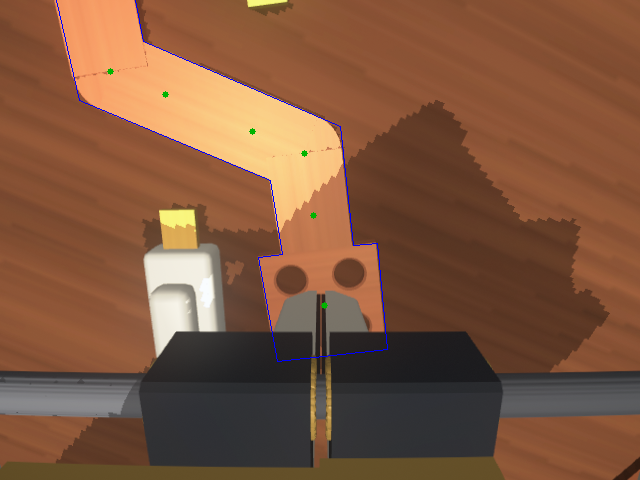

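Request:
arm_command --motion '[{"hand": 0, "tx": 1, "ty": -0.9, "tz": -8, "twist": 0}, {"hand": 0, "tx": 0, "ty": -0.9, "tz": -8, "twist": 0}, {"hand": 0, "tx": 0, "ty": -0.9, "tz": -8, "twist": 0}, {"hand": 0, "tx": 0, "ty": -0.9, "tz": -8, "twist": 0}, {"hand": 0, "tx": 0, "ty": -0.9, "tz": -8, "twist": 0}, {"hand": 0, "tx": 0, "ty": -0.9, "tz": -8, "twist": 0}, {"hand": 0, "tx": 0, "ty": -0.9, "tz": -8, "twist": 0}, {"hand": 0, "tx": 0, "ty": -0.9, "tz": -8, "twist": 0}, {"hand": 0, "tx": 0, "ty": 0, "tz": 0, "twist": 0}, {"hand": 0, "tx": 0, "ty": 0, "tz": 0, "twist": 0}]'

```text
time: 6.0
tcp_pos: [0.5517, -0.1312, 0.1956]
orientation: [-0.144, -0.692, -0.144, 0.692]
force: [0.6, 0.5, -0.2]
grip_width: 0.0004
```

Run:
```python
from h import *
rel()
```

```text
6.0 [ 0.5517 -0.1312  0.1956] [ 0.56  0.53 -0.17] [-0.028  0.03  -0.003] 0.00039301975571056437
[-3.e-04 -0.e+00 -1.e+00]
tip [ 0.5517 -0.1312  0.0096]
[[   3.6    8.5   63.2]
 [   3.6    3.6   23.5]
 [   3.6    0.5   -1.3]
 [   3.6  -19.7   -9.9]
 [   3.6  -52.9  -23.9]
 [   3.6  -73.1  -32.4]
 [   3.6  -77.4  -67.2]
 [   3.6  -82.4 -106.9]]
```

On track, with the tip about 3.6 mm above the bar. Next is the slanting leg.

Request:
arm_command --motion '[{"hand": 0, "tx": 0, "ty": 0, "tz": -1, "twist": 0}, {"hand": 0, "tx": 0, "ty": -7.3, "tz": -3.1, "twist": 0}, {"hand": 0, "tx": 0, "ty": -7.3, "tz": -3.1, "twist": 0}, {"hand": 0, "tx": 0, "ty": -7.3, "tz": -3.1, "twist": 0}, {"hand": 0, "tx": 0, "ty": -7.3, "tz": -3.1, "twist": 0}, {"hand": 0, "tx": 0, "ty": -7.3, "tz": -3.1, "twist": 0}, {"hand": 0, "tx": 0, "ty": -7.3, "tz": -3.1, "twist": 0}, {"hand": 0, "tx": 0, "ty": -7.3, "tz": -3.1, "twist": 0}, {"hand": 0, "tx": 0, "ty": -7.3, "tz": -3.1, "twist": 0}, {"hand": 0, "tx": 0, "ty": -7.3, "tz": -3.1, "twist": 0}, {"hand": 0, "tx": 0, "ty": -7.3, "tz": -3.1, "twist": 0}, {"hand": 0, "tx": 0, "ty": 0, "tz": 0, "twist": 0}, {"hand": 0, "tx": 0, "ty": 0, "tz": 0, "twist": 0}]'

```text
time: 7.3
tcp_pos: [0.552, -0.0514, 0.1957]
orientation: [-0.144, -0.692, -0.144, 0.692]
force: [0.6, 0.3, -1.4]
grip_width: 0.0005
```

Run:
```python
from h import *
rel()
im=vision.camera("wrist")
s=telemetry.observe();c=vision.calibration("wrist");RT=wristRT(c,s)
draw(im,c,BAR,RT,"pics/w5f.png",(0,0,640,480,1)); rel()
```

```text
7.3 [ 0.552  -0.0514  0.1957] [ 0.57  0.35 -1.36] [ 0.012 -0.023 -0.014] 0.0004727462468284919
[-0.e+00 -1.e-04 -1.e+00]
tip [ 0.552  -0.0515  0.0097]
[[  3.7  81.5  95.3]
 [  3.7  76.6  55.6]
 [  3.7  73.5  30.8]
 [  3.7  53.3  22.2]
 [  3.7  20.1   8.2]
 [  3.7  -0.1  -0.4]
 [  3.7  -4.4 -35.1]
 [  3.7  -9.3 -74.8]]
7.35 [ 0.5521 -0.0517  0.1958] [ 0.1  -0.3   0.41] [-0.027 -0.022  0.03 ] 0.0006050589045021982
[ 1.e-04 -1.e-04 -1.e+00]
tip [ 0.5521 -0.0517  0.0098]
[[  3.8  81.3  95.2]
 [  3.8  76.4  55.5]
 [  3.8  73.3  30.7]
 [  3.8  53.1  22.1]
 [  3.8  19.9   8.1]
 [  3.8  -0.3  -0.4]
 [  3.8  -4.6 -35.2]
 [  3.8  -9.6 -74.9]]
```

View pics/w5f.png

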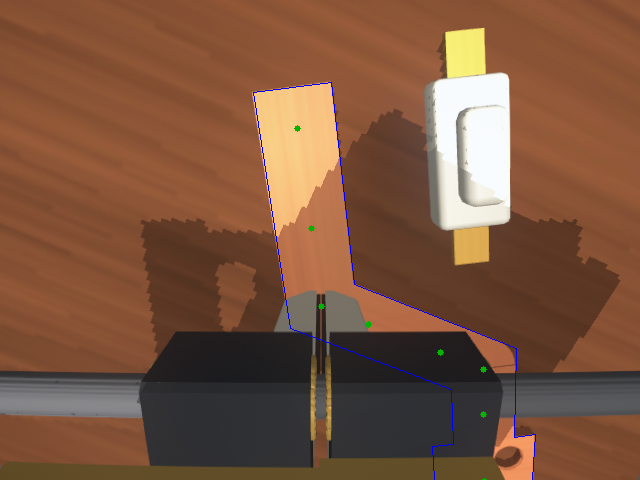

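The outline still matches the bar, with the plain end at (292,88) and the p6 mark at (297,128). The tip is over the second bend. Next is the plain leg, 75 mm to p6.

Request:
arm_command --motion '[{"hand": 0, "tx": 0, "ty": -0.9, "tz": -7.5, "twist": 0}, {"hand": 0, "tx": 0, "ty": -0.9, "tz": -7.5, "twist": 0}, {"hand": 0, "tx": 0, "ty": -0.9, "tz": -7.5, "twist": 0}, {"hand": 0, "tx": 0, "ty": -0.9, "tz": -7.5, "twist": 0}, {"hand": 0, "tx": 0, "ty": -0.9, "tz": -7.5, "twist": 0}, {"hand": 0, "tx": 0, "ty": -0.9, "tz": -7.5, "twist": 0}, {"hand": 0, "tx": 0, "ty": -0.9, "tz": -7.5, "twist": 0}, {"hand": 0, "tx": 0, "ty": -0.9, "tz": -7.5, "twist": 0}, {"hand": 0, "tx": 0, "ty": -0.9, "tz": -7.5, "twist": 0}, {"hand": 0, "tx": 0, "ty": -0.9, "tz": -7.5, "twist": 0}, {"hand": 0, "tx": 0, "ty": 0, "tz": 0, "twist": 0}, {"hand": 0, "tx": 0, "ty": 0, "tz": 0, "twist": 0}]'

```text
time: 8.55
tcp_pos: [0.6173, -0.0135, 0.1956]
orientation: [-0.144, -0.692, -0.144, 0.692]
force: [-0.2, -0.4, -0.2]
grip_width: 0.0003
```

Run:
```python
from h import *
rel()
```

```text
8.55 [ 0.6173 -0.0135  0.1956] [-0.19 -0.36 -0.19] [-0.026  0.002  0.022] 0.0003320821812331002
[-3.e-04 -1.e-04 -1.e+00]
tip [ 0.6173 -0.0135  0.0096]
[[ 3.700e+00  9.050e+01  1.702e+02]
 [ 3.700e+00  8.550e+01  1.305e+02]
 [ 3.700e+00  8.240e+01  1.057e+02]
 [ 3.600e+00  6.220e+01  9.710e+01]
 [ 3.600e+00  2.900e+01  8.310e+01]
 [ 3.600e+00  8.800e+00  7.460e+01]
 [ 3.600e+00  4.500e+00  3.980e+01]
 [ 3.600e+00 -5.000e-01  1.000e-01]]
```

Request:
arm_command --motion '[{"hand": 0, "tx": 1, "ty": -0.5, "tz": 0, "twist": 0}, {"hand": 0, "tx": 0.5, "ty": 0, "tz": 0, "twist": 0}, {"hand": 0, "tx": 0.5, "ty": 0, "tz": 0, "twist": 0}, {"hand": 0, "tx": 0.5, "ty": 0, "tz": 0, "twist": 0}, {"hand": 0, "tx": 0.5, "ty": 0, "tz": 0, "twist": 0}]'

```text
time: 9.05
tcp_pos: [0.617, -0.0132, 0.1927]
orientation: [0.143, 0.692, 0.143, -0.692]
force: [0.1, 0.1, -0.4]
grip_width: 0.0005
```

Request:
arm_command --motion '[{"hand": 0, "tx": 0.5, "ty": 0, "tz": 0, "twist": 0}, {"hand": 0, "tx": 0.3, "ty": 0, "tz": 0, "twist": 0}]'

```text
time: 9.25
tcp_pos: [0.6171, -0.0132, 0.1924]
orientation: [-0.144, -0.692, -0.143, 0.692]
force: [-3.8, 0.8, 7.0]
grip_width: 0.0006
```

The last touch registered 7 N. Now I'll lift straight up.

Request:
arm_command --motion '[{"hand": 0, "tx": 0, "ty": 0, "tz": 0, "twist": 0}, {"hand": 0, "tx": -2, "ty": 0, "tz": 0, "twist": 0}, {"hand": 0, "tx": -6, "ty": 0, "tz": 0, "twist": 0}, {"hand": 0, "tx": -15, "ty": 0, "tz": 0, "twist": 0}, {"hand": 0, "tx": -25, "ty": 0, "tz": 0, "twist": 0}, {"hand": 0, "tx": -30, "ty": 0, "tz": 0, "twist": 0}, {"hand": 0, "tx": -30, "ty": 0, "tz": 0, "twist": 0}, {"hand": 0, "tx": -30, "ty": 0, "tz": 0, "twist": 0}, {"hand": 0, "tx": -25, "ty": 0, "tz": 20, "twist": 0}, {"hand": 0, "tx": -15, "ty": 0, "tz": 30, "twist": 0}, {"hand": 0, "tx": -5, "ty": 0, "tz": 30, "twist": 0}, {"hand": 0, "tx": 0, "ty": 0, "tz": 20, "twist": 0}, {"hand": 0, "tx": 0, "ty": 0, "tz": 0, "twist": 0}, {"hand": 0, "tx": 0, "ty": 0, "tz": 0, "twist": 0}, {"hand": 0, "tx": 0, "ty": 0, "tz": 0, "twist": 0}]'

```text
time: 10.75
tcp_pos: [0.5259, -0.0526, 0.3754]
orientation: [0.144, 0.693, 0.144, -0.692]
force: [0.5, 0.2, -0.8]
grip_width: 0.0005
```

Run:
```python
from h import *
s=telemetry.observe();print(s["time"],s["tcp_pos"],s["force"],abs(s["joint_vel"]).max())
im=vision.camera("wrist");c=vision.calibration("wrist");RT=wristRT(c,s)
draw(im,c,BAR,RT,"pics/w6f.png",(0,0,640,480,1))
t=vision.camera("scene");a=cv2.imread("pics/scene0.png");c=vision.calibration("scene")
draw(t,c,fit(a,c,BAR)[0],None,"pics/s6f.png",(150,150,400,350,3))
```

```text
10.75 [ 0.52589318 -0.05259985  0.37544381] [ 0.54895437  0.19205623 -0.84738349] 0.011861834931845703
```

View pics/w6f.png

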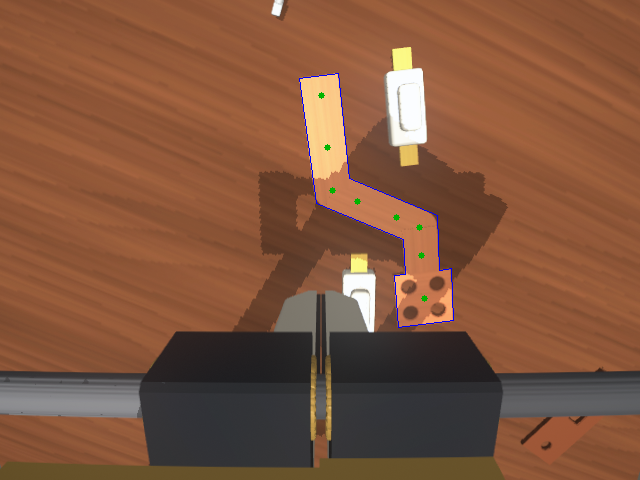

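View pics/s6f.png

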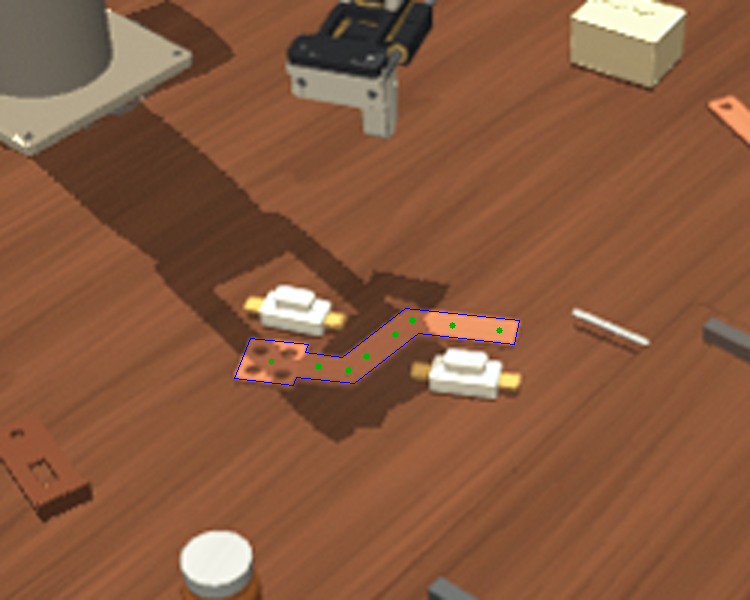

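The busbar still fills its original outline in both pictures, the fuses are where they were, and the gripper is high and clear.

```bash
python3 -c "
from cell import ctrl
print(ctrl.sign_off())"
```

```text
the job is handed in; nothing more can be done
None
```

The busbar check is done and handed in at about 11 s of the 48 s allowed.

- **First touch:** the shut gripper came down on the middle of the palm (p1) at about 5 mm/s, with about 7 N of contact force.
- **Trace:** it then followed the middle line round both bends with the fingertips about 4 mm above the bar. Where I checked it, at both bends and at p6, it was within about 1.5 mm of the middle line.
- **Last touch:** it touched p6 at 5 mm/s or less, again with about 7 N, then lifted straight up.

**Final checks:** in the last wrist and scene pictures the busbar fills the outline measured before the touches. Both fuse carriers look unmoved. I did not measure the other bystanders, but the path stayed well away from them. The gripper finished about 0.19 m above the bench, with no measurable contact force.

**Refused or disagreeing:**
- My first move call was refused because of its format. Nothing moved, and I repeated it with every field filled in.
- The scene camera placed the bar about 3 mm away from where the top and wrist cameras put it. Those two agreed to within about 1 mm, so I used them.

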